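Press the port plug home with locking pliers, then release them

TASK

Press the seal plug fully home in the canister port with the bench-mounted locking pliers, not with your fingers: squeeze the upper handle down until it snaps over centre and the pliers stay clamped on the plug by themselves after you let go for a second, stopping as soon as it snaps, because more than about 25 N on the handle bends it. Then raise the release lever by its tab while the pliers are locked, until the jaws spring wide open, let go of it, and leave the plug flush. Leave the loose screwdriver, funnel and spare plug where they are.

Things in the scene. Friction and masses are not known exactly. Their poses are not given: they have to be found in the camera images.
- pliers: Fixed mount: foot plate 260 x 90 x 10 mm on the deck, carrying pliers and port. Origin on the deck under the handle pivot; x along the pliers to the jaws, handles to -x, z up. Handle and jaw pivot along y at x 0, z 115 mm. Fixed lower handle (22 mm wide) from x -25 to -165 mm, top at z 65 mm. Port: white can, radius 27 mm, flange radius 36 mm, top at z 85 mm, at x 78 mm.
- handle: Moving upper handle: steel bar with a black grip 24 mm wide, 18 mm thick; end 142 mm from the pivot. Origin on the pivot, own -x along the bar to the grip. Starts open, sloping up 0.44 rad. Its stop is set by a screw, anew each time and not measured: it is met after 0.31 to 0.57 rad of travel (35 to 65 mm at the grip). The last 0.045 rad before the stop is over centre.
- handle_grip (a point): On top of the rubber grip, 118 mm from the pivot: press down here. It moves on an arc, about 10 mm to -x of the pliers by the end. Pressing takes 5 to 19 N, falling to nothing in the last 8 mm, where the spring slowly pulls the handle onto its stop by itself; pressing on beyond, the force climbs steeply again. Let go before over centre, it springs open.
- lever: Steel release lever, a flat bar between the handles with an upright tab at its rear end. Origin on its hinge, along pliers y, 30 mm behind (-x) and 32 mm below the handle pivot; the tab's centre is 178 mm behind and 18 mm above the hinge. 2 to 7 N at the tab lift it against its return spring; let go, it drops back.
- release (a joint): Angle of the release lever, rad: 0 at rest, 0.52 at its upper stop. The first 0.02 to 0.38, depending on the screw setting, is play; some 0.06 further it has pushed the locked handle back over centre and the pliers spring open.
- lever_tab (a point): Centre of the lever's upright tab: 12 mm thick along pliers y, 20 mm long, 40 mm high; free air around and below it, some 60 mm behind the end of the handles. Pinch it across its thickness from above and raise it on an arc about the lever's hinge; 15 to 85 mm of rise opens locked pliers.
- jaw (a joint): Angle of the upper jaw, rad: 0 wide open, 0.22 to 0.42 when locked shut on the home plug, depending on the screw setting.
- jaw_pad (a point): Middle of the underside of the upper jaw's sprung rubber pad (18 mm wide), above the port.
- plug_proud (a joint): How far the plug's head still stands proud of the port flange, m; 0 is fully home, head flush on the flange. Starts 8 to 12 mm proud; tight, about 3 N of friction.
- plug: The seal plug in the port: round black head 32 mm wide and 6 mm thick, under the upper jaw. Origin in the middle of the head's underside, z up. Only the pliers may press it.
- driver: Loose screwdriver lying on the deck near the mount; bystander.
- funnel_mid (a point): Middle of a loose black funnel, 68 mm wide, 62 mm high, standing mouth down near the mount; bystander.
- spare_mid (a point): Middle of a loose grey spare plug, 32 mm wide, 36 mm high, standing near the mount; bystander.

How it is judged (in metres and radians):
On the way, in this order (a step that is already met when the one before it is completed fails the run):
1. The pliers are locked shut on the plug by themselves: jaw above 0.2 rad, plug less than 1.5 mm proud, the robot not touching the handle, lever or plug (value of joint jaw above 0.2 rad and value of joint plug_proud below 0.0015 m and contact force between each of the fingers, the arm and handle below 0.5 N and contact force between each of the fingers, the arm and lever below 0.5 N and contact force between each of the fingers, the arm and plug below 0.5 N), for 0.8 s.
2. The release lever is raised past 0.06 rad while the jaws are still shut (value of joint release above 0.06 rad and value of joint jaw above 0.2 rad and contact force between any of the fingers, the arm and lever above 0.5 N and contact force between each of the fingers, the arm and handle below 0.5 N).
3. The jaws have sprung open (value of joint jaw below 0.05 rad), for 0.1 s.
At the end, for the whole second after the job is handed in: The plug is home (less than 1.5 mm proud), the jaws stand open (jaw below 0.05 rad), the release lever has dropped back to rest (below 0.05 rad), and the screwdriver, funnel and spare plug are within 20 mm of where they started (value of joint each of jaw, release below 0.05 rad and value of joint plug_proud below 0.0015 m and distance of each of driver, funnel_mid, spare_mid from where it was at the start of the episode below 0.02 m and linear speed of driver below 0.02 m/s); the robot touches nothing.
It fails at once if more than 28 N on the upper handle (contact force between any of the fingers, the arm and handle above 28 N).
It fails at once if the robot presses the plug itself (over 1 N) (contact force between any of the fingers, the arm and plug above 1 N).
It fails at once if a bystander is moved more than 20 mm (distance of any of driver, funnel_mid, spare_mid from where it was at the start of the episode above 0.02 m).
It also fails if it takes over 64 s, if anything falls off the work surface, if the arm or the gripper's body presses on something with over 40 N, if the wrist force passes 120 N, or if a joint passes its speed limit or range.

ROBOT

A 7-joint arm with a two-finger parallel gripper is mounted at the origin on the work surface. World frame = base frame: x ahead of the robot, y to its left, z up, the work surface at z = 0. Lengths are in mm, angles in rad, forces in N, time in s.
With the tool pointing down it reaches from about 425 to 975 mm from the base axis. Payload 16.7 kg.
Tool frame: the origin (TCP) lies at the centre of the arm's flange, where the gripper is bolted on; the fingertips stand 173 mm ahead of it and the grasp point (between the pads) lies 155 mm ahead of it; z points along the fingers, y is the direction in which the jaws open and shut (so a half turn about z gives the same grasp; the last joint's range is limited). The gripper opens to 85 mm and grips with 20 to 120 N. Pads are 22 mm wide; open, the fingers measure 114 mm over their backs; the gripper's body (76 mm by 85 mm) begins 54 mm behind the grasp point. The pads swing forward as they close: fully open they stand 13 mm farther back than shut.
Start: joints at [-1.335, 0.426, 0.074, 1.606, -0.034, 1.111, -0.067], TCP at [254.013, 625.352, 404.702] pointing down, gripper open.
Joint ranges: [-2.85, 2.85], [-0.5, 2.14], [-1.23, 1.37], [0.21, 2.46], [-1.02, 4.16], [0.16, 2.05], [-2.73, 2.73]. Speed limits (rad/s): [1.89, 1.89, 2.39, 2.39, 3.01, 3.01, 3.01].

INTERFACE

Orientations are given as a rotation vector (axis times angle).
In Python, from workcell import arm gives the robot as it stands.
- The arm moves only by the tool apply_moves, never from a script. Its arguments are lists of equal length, an entry for each row: "jaw": the closure in counts, from 0 (fully open) to 255 (shut); "xyz": the shift along the world's x, y, z in mm, a list of three; "twist": the turn, a rotation vector about the world's x, y, z in degrees, a list of three. In form: {"jaw": [jaw, ...], "xyz": [[x, y, z], ...], "twist": [[ax, ay, az], ...]}. A call has 1 to 20 rows; each row is the pose to reach, as a shift and turn from the pose commanded when the call began; what a row does not reach only later rows make up. A row lasts 1/8 s, in which the tool goes at most 62.5 mm and 10.7 degrees, less where a joint would pass 70% of its speed; a pose out of reach is approached as far as the arm can. A call with a gripper value outside its range is refused whole. The fingers move at their own pace and stop on an object; "newtons" is the grip in N (left out, the last holds). Time passes only in rows, so rows that repeat a pose let the fingers close. It gives the time, the measured TCP pose, the force and the opening at its end, in the units of the state.
- arm.get_state(): the state, without advancing time (a new reading comes with each control period).
- arm.get_image(name): name is "side" or "top"; returns a dict with "image" (400x640x3 uint8, blue, green, red), "mtx" (3x3 intrinsics, pixels), "k1" (the pictures are not rectified: a ray, as slopes to the right and down, at radius r is drawn at 1 + k1 r^2 times it, then the intrinsics apply), "rvec" (rotation vector, rad) and "tvec" (3), from world to camera coordinates, as OpenCV has them. Camera axes: x right, y down, z forward; pixel columns grow to the right and rows downward; lengths in mm; the calibration is good to about 2 mm. A picture is of the moment at which its call begins. There is no depth.
- arm.job_done(): hands the job in, once; it reports no verdict.
The state is a dict: "time_s": time; "q": joint angles; "qvel": joint speeds; "joint_efforts": joint torques, N m; "ee_pos": TCP position; "eef_rot": TCP orientation; "force": force on the tool from outside, world axes, zero at the start; "ft_torque": the same for the moment, N m; "finger_gap": finger opening in mm.
Only numpy, scipy, OpenCV 4.12 (cv2) and the standard library are available. Lean on these libraries where they do the work, as an engineer would, in place of code of your own. Each camera call takes 0.05 s, during which the arm holds its last target. There are 200 camera calls.

## Working session

There is one attempt and no reset: what is moved stays moved. The work goes in short steps, Python scripts to look and compute and a tool call to move; the robot and the scene stay as the last step left them, time stands still between calls to the robot, and variables do not carry over. Pictures are saved under pics/ and viewed, about 8 in all and at most 12, crops included, and the job is handed in when it is done.

Besides the shell and the picture viewer there is one more tool, called after "Emit:" as a command line: name --argument value ..., lists and objects as JSON in quotes. apply_moves: Moves the arm, as the interface text tells. Its arguments: {"type":"object","properties":{"jaw":{"type":"array","items":{"type":"number"}},"xyz":{"type":"array","items":{"type":"array","items":{"type":"number"}}},"twist":{"type":"array","items":{"type":"array","items":{"type":"number"}}},"newtons":{"type":"number"}},"required":["jaw","xyz","twist"]}

```bash
mkdir -p pics; ls; cat > h.py <<'E'
import numpy as np, cv2
from workcell import arm
def cam(n,save=None):
    d=arm.get_image(n)
    if save: cv2.imwrite('pics/'+save+'.png',d['image'])
    return d
def proj(d,P):
    R=cv2.Rodrigues(np.array(d['rvec'],float))[0]
    p=np.atleast_2d(P)@R.T+np.array(d['tvec'],float).ravel()
    s=p[:,:2]/p[:,2:]; s=s*(1+d['k1']*(s**2).sum(1,keepdims=True))
    K=np.array(d['mtx']); return s*[K[0,0],K[1,1]]+K[:2,2]
def ray(d,uv):
    K=np.array(d['mtx']); s0=(np.array(uv,float)-K[:2,2])/[K[0,0],K[1,1]]; s=s0.copy()
    for _ in range(20): s=s0/(1+d['k1']*(s@s))
    R=cv2.Rodrigues(np.array(d['rvec'],float))[0]
    return -R.T@np.array(d['tvec'],float).ravel(), R.T@np.r_[s,1]
def onz(d,uv,z):
    o,v=ray(d,uv); return o+v*(z-o[2])/v[2]
def tri(d1,a,d2,b):
    o,v=ray(d1,a); p,w=ray(d2,b)
    t=np.linalg.lstsq(np.c_[v,-w],p-o,rcond=None)[0]
    A=o+v*t[0];B=p+w*t[1]; return (A+B)/2,np.linalg.norm(A-B)
E
python3 - <<'E'
from h import *
for n in('top','side'):
    d=cam(n,n+'0'); print(n,ray(d,(320,200)),d['k1'],d['mtx'])
print(arm.get_state())
E
```

```text
pics
top (array([ 423.41524516,   37.3921915 , 1072.03206286]), array([ 0.11298296, -0.00460018, -0.99360051])) -0.0945432283155449 [[492.33262742   0.         321.68252692]
 [  0.         492.33262742 197.99365367]
 [  0.           0.           1.        ]]
side (array([ 331.35890745, -559.21157591,  807.31233753]), array([ 0.24989687,  0.64339318, -0.7238141 ])) -0.017858533983914057 [[518.5779236    0.         312.02078256]
 [  0.         518.5779236  195.55923722]
 [  0.           0.           1.        ]]
{'time_s': 0.1, 'q': array([-1.3344979 ,  0.42666104,  0.07381171,  1.60655674, -0.03407813,
        1.11079807, -0.06705265]), 'qvel': array([ 0.00096417, -0.00093571,  0.00034749, -0.00224464, -0.00044614,
       -0.00083979,  0.00059421]), 'joint_efforts': array([ 8.69901764e-03, -9.51530600e+01,  3.77126813e+00, -4.64409971e+01,
        1.95216219e-02,  6.40986400e-03, -1.62562687e-04]), 'ee_pos': array([253.92943776, 625.2271913 , 404.07883396]), 'eef_rot': array([-6.02135891e-01, -3.08320460e+00,  1.81710781e-03]), 'force': array([-0.76760376, -0.58650367, -0.06056708]), 'ft_torque': array([ 0.01994225, -0.07910655,  0.04783706]), 'finger_gap': 85.49835824579192}
```

View pics/top0.png

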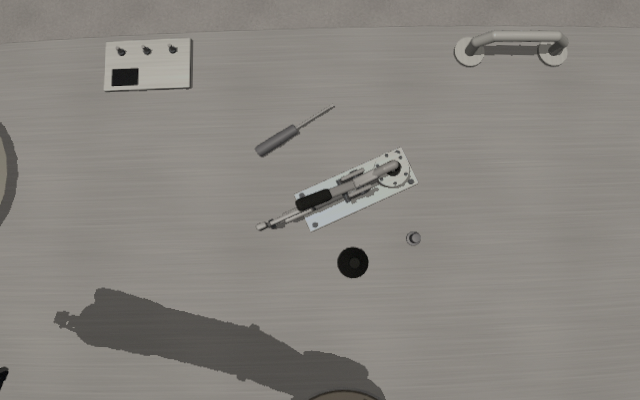

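View pics/side0.png

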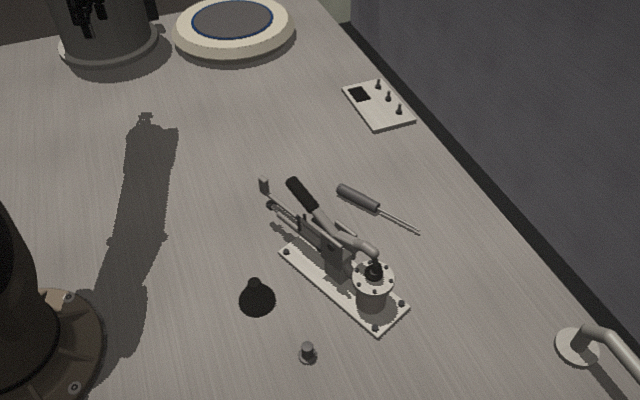

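The top view shows the tab at about (262,226), the grip at (313,200), the port at (394,172) and the funnel at (352,262). The side view shows the tab at about (264,185) and the grip at (300,193). I'll refine these with enlarged crops.

```bash
python3 - <<'E'
import cv2
a=cv2.imread('pics/top0.png')[135:245,245:430]; b=cv2.imread('pics/side0.png')[165:345,250:420]
cv2.imwrite('pics/c1.png',cv2.resize(a,None,fx=4,fy=4,interpolation=cv2.INTER_CUBIC))
cv2.imwrite('pics/c2.png',cv2.resize(b[:100,:150],None,fx=5,fy=5,interpolation=cv2.INTER_CUBIC))
E
```

```text
(no output)
```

View pics/c1.png

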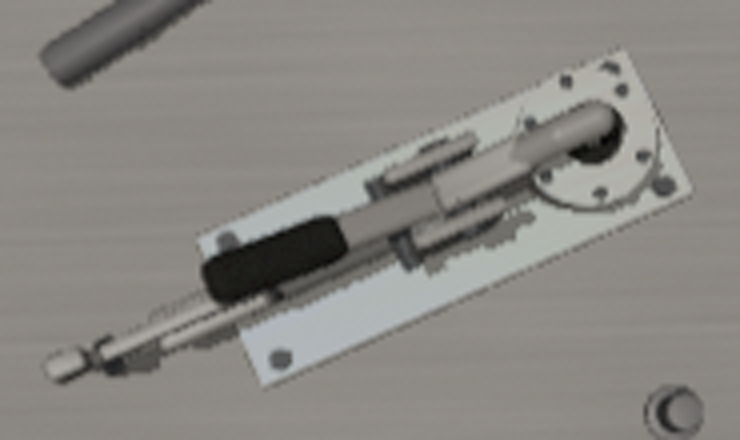

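View pics/c2.png

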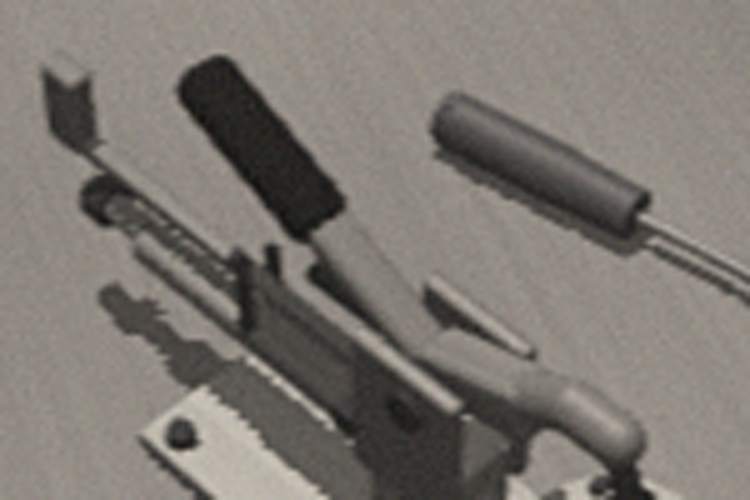

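The crops show the plate corners at crop px (197,236), (625,48), (692,190) and (263,386). The flange centre is at about (584,136), the tab top at about (66,362) in the top crop and (67,67) in the side crop, and the grip is the black blob.

```bash
python3 - <<'E'
from h import *
t=cam('top');s=cam('side')
T=lambda x,y:(x/4+245-.375,y/4+135-.375); S=lambda x,y:(x/5+250-.4,y/5+165-.4)
C=[onz(t,T(*p),10)[:2] for p in [(197,236),(625,48),(692,190),(263,386)]]
C=np.array(C);print('corners',C.round(1),np.linalg.norm(C-np.roll(C,-1,0),axis=1).round(1))
e=(C[1]-C[0]+C[2]-C[3]);a=np.arctan2(e[1],e[0]);ux=np.array([np.cos(a),np.sin(a)]);uy=np.array([-ux[1],ux[0]])
pc=C.mean(0);print('yaw',a,np.degrees(a),pc)
port=onz(t,T(584,136.5),87)[:2]; O=port-78*ux
print('port',port,'O',O,'plate centre in pl',[(pc-O)@ux,(pc-O)@uy])
L=lambda p:np.r_[(p[:2]-O)@ux,(p[:2]-O)@uy,p[2]]
tab,r=tri(t,T(66,362),s,S(67,68)); print('tab top',tab,L(tab),r, 'onz121',L(onz(t,T(66,362),121)))
def blob(d,box):
    x0,y0,x1,y1=box;g=cv2.cvtColor(d['image'],6)[y0:y1,x0:x1];m=(g<48).astype(np.uint8)
    n,l,st,c=cv2.connectedComponentsWithStats(m);i=1+st[1:,4].argmax();print(st[i]);return c[i]+[x0,y0]
gt=blob(t,(290,183,335,213));gs=blob(s,(280,172,322,215));print(gt,gs)
g,r=tri(t,gt,s,gs);print('grip',g,L(g),r)
for n,px,z in (('funnel',(352.5,262),60),('spare',(414,238),36),('driver',(278,140),12),('drtip',(334,105),5)):
    q=onz(t,px,z);print(n,q,L(q))
E
```

```text
corners [[ 559.8   88.8]
 [ 657.5 -149.6]
 [ 577.2 -182.4]
 [ 477.3   55.2]] [257.7  86.7 257.8  89.1]
yaw -1.1774189643865696 -67.46113737801461 [567.94565631 -46.99043744]
port [ 595.12238524 -112.70073556] O [565.22420571 -40.65839481] plate centre in pl [np.float64(6.891558865414433), np.float64(0.0864503095599461)]
tab top [487.68334846 148.42710959 117.82374198] [-204.36529243    0.86009611  117.82374198] 2.9400492895981354 onz121 [-204.89135669   -0.71769881  121.        ]
[  6   7  36  21 425]
[  6   5  32  36 482]
[313.01647059 199.82823529] [301.45643154 193.95228216]
grip [529.8764076   45.89352655 155.77759147] [-93.49022852   0.52829188 155.77759147] 3.1706276342665913
funnel [409.08233123 -29.86546144  60.        ] [ -69.81930742 -140.07868035   60.        ]
spare [ 454.71059294 -163.1445489    36.        ] [  70.76965917 -149.02272274   36.        ]
driver [679.61190368 120.98817462  12.        ] [-105.45401675  167.61148292   12.        ]
drtip [757.90393003  -5.2583701    5.        ] [ 41.15990187 191.53198268   5.        ]
```

Sizes check out: the plate measures 258 x 88, and the tab and grip lie on the pliers' axis within about 1 mm. The yaw is -67.5°, with the origin near (566,-42). I'll move above the grip with the jaws shut.

Emit:
apply_moves --jaw '[255,255,255,255,255,255,255,255,255,255,255,255,255,255,255,255,255,255]' --xyz '[[23,-48,-2],[46,-96,-4],[69,-145,-6],[92,-193,-8],[114,-241,-10],[137,-289,-12],[160,-337,-14],[183,-385,-16],[206,-434,-18],[229,-482,-20],[252,-530,-22],[274.7,-578,-24.7],[274.7,-578,-24.7],[274.7,-578,-24.7],[274.7,-578,-24.7],[274.7,-578,-24.7],[274.7,-578,-24.7],[274.7,-578,-24.7]]' --twist '[[0,0,-4],[0,0,-8],[0,0,-12],[0,0,-16],[0,0,-20],[0,0,-24],[0,0,-28],[0,0,-32],[0,0,-36],[0,0,-40],[0,0,-43],[0,0,-45.4],[0,0,-45.4],[0,0,-45.4],[0,0,-45.4],[0,0,-45.4],[0,0,-45.4],[0,0,-45.4]]' --newtons 40

```text
time_s: 2.45
ee_pos: [528.7, 47.6, 380.0]
eef_rot: [-1.745, -2.612, -0.0]
force: [1.0, -0.5, 0.2]
finger_gap: 0.2
```

```bash
python3 - <<'E'
from h import *
s=cam('side');t=cam('top')
a=cv2.resize(s['image'][60:280,180:400],None,fx=2.5,fy=2.5);cv2.imwrite('pics/c3.png',a)
st=arm.get_state();print(st['time_s'],st['ee_pos'],st['eef_rot'],st['force'],st['finger_gap'])
E
```

```text
2.55 [528.68628278  47.4459983  380.0062346 ] [-1.74527756e+00 -2.61214941e+00  2.97924758e-05] [-0.34283445 -0.03360197 -1.09097123] -0.05065666912844194
```

View pics/c3.png

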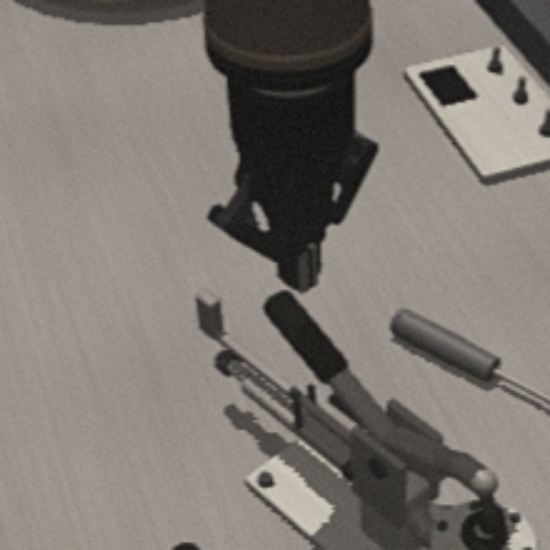

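The closed fingertips stand right over the grip, with clear air to the tab. I'll go down to contact and then press gently.

Emit:
apply_moves --jaw '[255,255,255,255,255,255,255,255,255,255]' --xyz '[[0,0,-8],[0,0,-16],[0,0,-24],[0,0,-26],[0,0,-28],[0,0,-30],[0,0,-32],[0,0,-34],[0,0,-34],[0,0,-34]]' --twist '[[0,0,0],[0,0,0],[0,0,0],[0,0,0],[0,0,0],[0,0,0],[0,0,0],[0,0,0],[0,0,0],[0,0,0]]'

```text
time_s: 3.8
ee_pos: [528.7, 47.3, 346.1]
eef_rot: [1.746, 2.612, 0.0]
force: [0.1, 0.4, -0.1]
finger_gap: 0.3
```

Emit:
apply_moves --jaw '[255,255,255,255]' --xyz '[[0,0,-2],[0,0,-4],[0,0,-5],[0,0,-5]]' --twist '[[0,0,0],[0,0,0],[0,0,0],[0,0,0]]'

```text
time_s: 4.3
ee_pos: [528.8, 47.4, 341.1]
eef_rot: [1.745, 2.612, 0.0]
force: [0.7, 1.2, 4.7]
finger_gap: 0.3
```

Emit:
apply_moves --jaw '[255,255,255,255,255,255]' --xyz '[[-0.4,0.9,-2],[-0.7,1.7,-4],[-1,2.5,-6],[-1.3,3.2,-8],[-1.6,4,-10],[-1.6,4,-10]]' --twist '[[0,0,0],[0,0,0],[0,0,0],[0,0,0],[0,0,0],[0,0,0]]'

```text
time_s: 5.05
ee_pos: [527.2, 51.5, 331.2]
eef_rot: [1.745, 2.612, 0.001]
force: [-1.2, 1.0, 9.1]
finger_gap: 0.1
```

Emit:
apply_moves --jaw '[255,255,255,255,255,255]' --xyz '[[-0.4,0.9,-2],[-0.7,1.7,-4],[-1,2.5,-6],[-1.3,3.2,-8],[-1.6,4,-10],[-1.6,4,-10]]' --twist '[[0,0,0],[0,0,0],[0,0,0],[0,0,0],[0,0,0],[0,0,0]]'

```text
time_s: 5.8
ee_pos: [525.8, 54.8, 321.4]
eef_rot: [1.746, 2.611, 0.0]
force: [-0.6, -2.8, 11.2]
finger_gap: -0.1
```

Emit:
apply_moves --jaw '[255,255,255,255]' --xyz '[[-0.3,0.6,-1.5],[-0.5,1.2,-3],[-0.7,1.6,-4],[-0.7,1.6,-4]]' --twist '[[0,0,0],[0,0,0],[0,0,0],[0,0,0]]'

```text
time_s: 6.3
ee_pos: [525.3, 56.0, 317.5]
eef_rot: [1.746, 2.61, 0.0]
force: [0.4, -6.3, 11.7]
finger_gap: 0.3
```

Emit:
apply_moves --jaw '[255,255,255,255]' --xyz '[[0,0,-1],[0,0,-2],[0,0,-3],[0,0,-3]]' --twist '[[0,0,0],[0,0,0],[0,0,0],[0,0,0]]'

```text
time_s: 6.8
ee_pos: [525.1, 56.4, 314.5]
eef_rot: [1.746, 2.611, 0.001]
force: [-1.6, -2.8, 13.2]
finger_gap: -0.4
```

Emit:
apply_moves --jaw '[255,255,255,255]' --xyz '[[0,0.1,-1],[0,0.2,-2],[-0.1,0.3,-3],[-0.1,0.3,-3]]' --twist '[[0,0,0],[0,0,0],[0,0,0],[0,0,0]]'

```text
time_s: 7.3
ee_pos: [525.0, 56.9, 311.5]
eef_rot: [1.746, 2.611, 0.001]
force: [-3.8, -1.4, 15.4]
finger_gap: 0.2
```

Emit:
apply_moves --jaw '[255,255,255,255]' --xyz '[[0,0.1,-1],[0,0.2,-2],[-0.1,0.3,-3],[-0.1,0.3,-3]]' --twist '[[0,0,0],[0,0,0],[0,0,0],[0,0,0]]'

```text
time_s: 7.8
ee_pos: [524.8, 57.4, 308.5]
eef_rot: [1.746, 2.612, 0.001]
force: [-2.7, -0.3, 14.7]
finger_gap: -0.5
```

Emit:
apply_moves --jaw '[255,255,255]' --xyz '[[0,0.1,-1],[0,0.2,-2],[0,0.2,-2]]' --twist '[[0,0,0],[0,0,0],[0,0,0]]'

```text
time_s: 8.18
ee_pos: [524.8, 57.7, 306.5]
eef_rot: [1.746, 2.612, 0.001]
force: [-4.0, 0.5, 15.0]
finger_gap: 0.1
```

Emit:
apply_moves --jaw '[255,255,255]' --xyz '[[0,0.2,-1],[-0.2,0.4,-2],[-0.2,0.4,-2]]' --twist '[[0,0,0],[0,0,0],[0,0,0]]'

```text
time_s: 8.55
ee_pos: [524.6, 58.0, 304.5]
eef_rot: [1.746, 2.612, 0.001]
force: [-3.4, -0.9, 14.1]
finger_gap: 0.0
```

Emit:
apply_moves --jaw '[255,255,255]' --xyz '[[0,0.2,-1],[-0.2,0.4,-2],[-0.2,0.4,-2]]' --twist '[[0,0,0],[0,0,0],[0,0,0]]'

```text
time_s: 8.93
ee_pos: [524.4, 58.2, 302.5]
eef_rot: [1.746, 2.611, 0.001]
force: [-2.1, -1.7, 13.6]
finger_gap: 0.0
```

Emit:
apply_moves --jaw '[255,255,255]' --xyz '[[0,0.2,-1],[-0.2,0.4,-2],[-0.2,0.4,-2]]' --twist '[[0,0,0],[0,0,0],[0,0,0]]'

```text
time_s: 9.3
ee_pos: [524.3, 58.5, 300.5]
eef_rot: [1.746, 2.611, 0.0]
force: [-1.6, -2.7, 12.1]
finger_gap: -0.1
```

Emit:
apply_moves --jaw '[255,255,255]' --xyz '[[0,0.1,-1],[0,0.2,-2],[0,0.2,-2]]' --twist '[[0,0,0],[0,0,0],[0,0,0]]'

```text
time_s: 9.68
ee_pos: [524.2, 58.7, 298.4]
eef_rot: [1.746, 2.611, 0.0]
force: [-1.0, -2.6, 11.6]
finger_gap: -0.0
```

Emit:
apply_moves --jaw '[255,255,255]' --xyz '[[0,0.1,-1],[0,0.2,-2],[0,0.2,-2]]' --twist '[[0,0,0],[0,0,0],[0,0,0]]'

```text
time_s: 10.05
ee_pos: [524.2, 58.9, 296.3]
eef_rot: [1.746, 2.611, -0.0]
force: [-0.7, -2.7, 9.0]
finger_gap: 0.2
```

Emit:
apply_moves --jaw '[255,255,255]' --xyz '[[0,0.1,-1],[0,0.2,-2],[0,0.2,-2]]' --twist '[[0,0,0],[0,0,0],[0,0,0]]'

```text
time_s: 10.42
ee_pos: [524.1, 59.0, 294.1]
eef_rot: [1.746, 2.611, -0.0]
force: [-0.2, -2.4, 7.3]
finger_gap: -0.1
```

Emit:
apply_moves --jaw '[255,255,255]' --xyz '[[0,0.1,-1],[0,0.2,-2],[0,0.2,-2]]' --twist '[[0,0,0],[0,0,0],[0,0,0]]'

```text
time_s: 10.8
ee_pos: [524.1, 59.3, 292.0]
eef_rot: [1.746, 2.611, -0.001]
force: [-0.3, -2.8, 4.8]
finger_gap: -0.3
```

Emit:
apply_moves --jaw '[255,255,255]' --xyz '[[0,0,-1],[0,0,-1.5],[0,0,-1.5]]' --twist '[[0,0,0],[0,0,0],[0,0,0]]'

```text
time_s: 11.18
ee_pos: [523.9, 60.0, 290.3]
eef_rot: [-1.745, -2.612, 0.0]
force: [0.6, -1.1, 1.2]
finger_gap: -0.2
```

Emit:
apply_moves --jaw '[255,255,255,255,255,255]' --xyz '[[0,0,-1],[0,0,-1],[0,0,-1],[0,0,-1],[0,0,-1],[0,0,-1]]' --twist '[[0,0,0],[0,0,0],[0,0,0],[0,0,0],[0,0,0],[0,0,0]]'

```text
time_s: 11.92
ee_pos: [524.0, 59.7, 289.5]
eef_rot: [-1.746, -2.612, -0.0]
force: [0.4, 0.9, 0.3]
finger_gap: 0.4
```

The force is gone, so the handle has left the fingers and passed over centre. I'll ease off and wait.

Emit:
apply_moves --jaw '[255,255,255,255,255,255,255,255,255,255,255,255]' --xyz '[[0,0,1],[0,0,2],[0,0,3],[0,0,5],[0,0,8],[0,0,8],[0,0,8],[0,0,8],[0,0,8],[0,0,8],[0,0,8],[0,0,8]]' --twist '[[0,0,0],[0,0,0],[0,0,0],[0,0,0],[0,0,0],[0,0,0],[0,0,0],[0,0,0],[0,0,0],[0,0,0],[0,0,0],[0,0,0]]'

```text
time_s: 13.42
ee_pos: [524.0, 59.7, 297.5]
eef_rot: [-1.746, -2.612, 0.0]
force: [-0.6, -0.1, -0.3]
finger_gap: -0.1
```

```bash
python3 - <<'E'
from h import *
s=cam('side')
cv2.imwrite('pics/c4.png',cv2.resize(s['image'][160:330,230:430],None,fx=3.5,fy=3.5,interpolation=2))
print(arm.get_state()['force'])
E
```

```text
[ 0.93274027 -0.41688902  0.00525634]
```

View pics/c4.png

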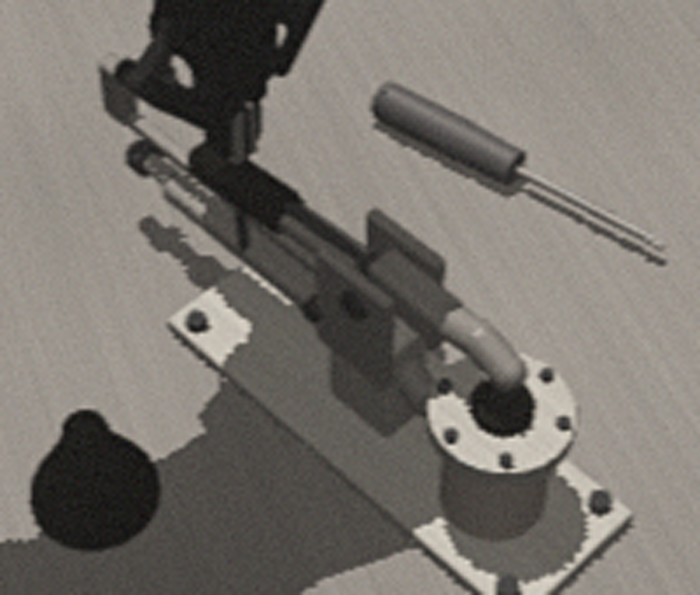

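The handle is down and the jaw sits on the flush plug, with the screwdriver and funnel undisturbed. Contact-free time is already over 1 s. I'll raise the arm, open the gripper and go over the tab at about (486.7,149.5).

Emit:
apply_moves --jaw '[255,255,255,0,0,0,0,0,0,0,0]' --xyz '[[0,0,25],[0,0,50],[0,0,75],[-12,30,75],[-25,60,75],[-37.3,90,75],[-37.3,90,50],[-37.3,90,25],[-37.3,90,10],[-37.3,90,10],[-37.3,90,10]]' --twist '[[0,0,0],[0,0,0],[0,0,0],[0,0,0],[0,0,0],[0,0,0],[0,0,0],[0,0,0],[0,0,0],[0,0,0],[0,0,0]]'

```text
time_s: 14.85
ee_pos: [487.1, 149.7, 308.2]
eef_rot: [1.746, 2.611, 0.001]
force: [-0.2, 0.2, 0.6]
finger_gap: 85.4
```

```bash
python3 - <<'E'
from h import *
s=cam('side')
cv2.imwrite('pics/c5.png',cv2.resize(s['image'][90:310,200:420],None,fx=2.7,fy=2.7,interpolation=2))
print(arm.get_state()['force'])
E
```

```text
[-1.18123131  0.66542973  0.25791139]
```

View pics/c5.png

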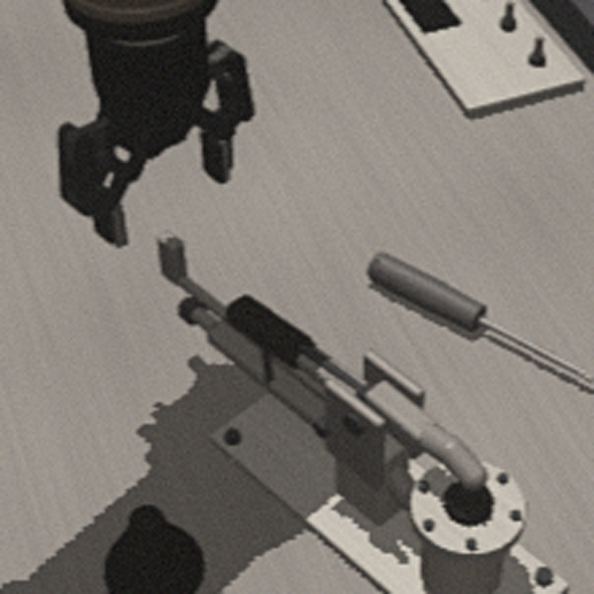

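The pliers stay locked, the fingers straddle the tab centrally and the tips are above it. I'll descend and pinch.

Emit:
apply_moves --jaw '[0,0,0,0,100,150,200,230,230,230,230,230]' --xyz '[[0,0,-15],[0,0,-30],[0,0,-42],[0,0,-48],[0,0,-48],[0,0,-48],[0,0,-48],[0,0,-48],[0,0,-48],[0,0,-48],[0,0,-48],[0,0,-48]]' --twist '[[0,0,0],[0,0,0],[0,0,0],[0,0,0],[0,0,0],[0,0,0],[0,0,0],[0,0,0],[0,0,0],[0,0,0],[0,0,0],[0,0,0]]' --newtons 35

```text
time_s: 16.4
ee_pos: [486.8, 149.8, 259.8]
eef_rot: [-1.745, -2.612, -0.001]
force: [-2.0, -1.1, 6.5]
finger_gap: 11.6
```

Pinched, with an 11.6 mm gap on the 12 mm tab. I'll raise it along the arc.

Emit:
apply_moves --jaw '[230,230,230,230,230,230]' --xyz '[[0,0,3.5],[0.3,-0.8,7],[0.5,-1.3,10.7],[0.8,-1.9,14],[1,-2.5,17.7],[1,-2.5,17.7]]' --twist '[[0,0,0],[0,0,0],[0,0,0],[0,0,0],[0,0,0],[0,0,0]]'

```text
time_s: 17.15
ee_pos: [487.8, 147.1, 277.5]
eef_rot: [1.746, 2.612, 0.0]
force: [3.6, -3.6, -6.0]
finger_gap: 11.6
```

Emit:
apply_moves --jaw '[230,230,230,230,230,230]' --xyz '[[0.4,-1,4.5],[0.8,-2,9],[1.3,-3,13],[1.7,-4.1,17.3],[1.7,-4.1,17.3],[1.7,-4.1,17.3]]' --twist '[[0,0,0],[0,0,0],[0,0,0],[0,0,0],[0,0,0],[0,0,0]]'

```text
time_s: 17.9
ee_pos: [489.5, 143.0, 294.5]
eef_rot: [1.746, 2.612, -0.0]
force: [4.7, -3.9, -6.7]
finger_gap: 11.2
```

```bash
python3 - <<'E'
from h import *
s=cam('side')
cv2.imwrite('pics/c6.png',cv2.resize(s['image'][90:310,200:420],None,fx=2.7,fy=2.7,interpolation=2))
E
```

```text
(no output)
```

View pics/c6.png

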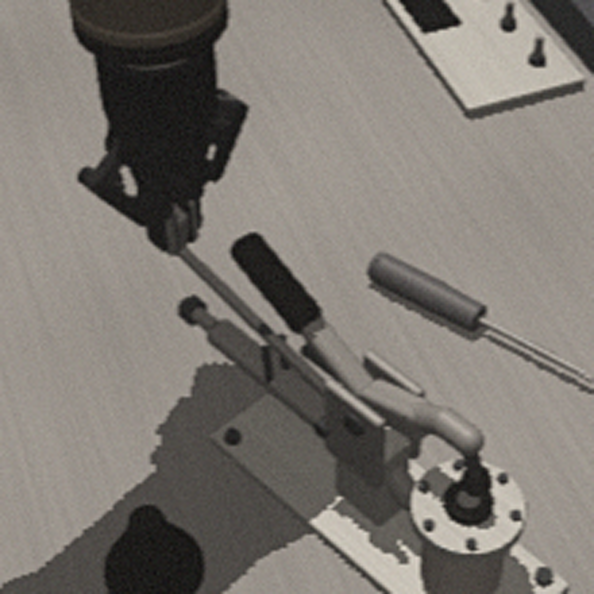

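The pliers have sprung open: the handle is up, the pad is off the plug and the plug is flush. I'll lower the lever back along its arc, let go and withdraw straight up.

Emit:
apply_moves --jaw '[230,230,230,230,230,230,230,150,0,0,0,0,0,0,0,0,0,0,0,0]' --xyz '[[-0.6,1.4,-6],[-1.1,2.6,-12],[-1.6,3.8,-18],[-2,4.8,-24],[-2.4,5.8,-29],[-2.7,6.6,-34],[-2.7,6.6,-34],[-2.7,6.6,-34],[-2.7,6.6,-34],[-2.7,6.6,-34],[-2.7,6.6,-34],[-2.7,6.6,-34],[-2.7,6.6,-25],[-2.7,6.6,-10],[-2.7,6.6,10],[-2.7,6.6,40],[-2.7,6.6,80],[-2.7,6.6,100],[-2.7,6.6,100],[-2.7,6.6,100]]' --twist '[[0,0,0],[0,0,0],[0,0,0],[0,0,0],[0,0,0],[0,0,0],[0,0,0],[0,0,0],[0,0,0],[0,0,0],[0,0,0],[0,0,0],[0,0,0],[0,0,0],[0,0,0],[0,0,0],[0,0,0],[0,0,0],[0,0,0],[0,0,0]]'

```text
time_s: 20.45
ee_pos: [486.4, 149.7, 394.4]
eef_rot: [-1.745, -2.612, 0.0]
force: [-1.1, -0.6, -0.8]
finger_gap: 85.5
```

```bash
python3 - <<'E'
from h import *
s=cam('side')
cv2.imwrite('pics/c7.png',cv2.resize(s['image'][150:370,230:430],None,fx=2.7,fy=2.7,interpolation=2))
a=cv2.imread('pics/side0.png');d=cv2.absdiff(a,s['image']).max(2)
for n,(x0,y0,x1,y1) in dict(funnel=(236,274,278,318),spare=(296,338,320,366),driver=(334,180,425,236),tab=(256,174,274,197),grip=(284,174,318,210)).items(): print(n,(d[y0:y1,x0:x1]>40).mean())
print(arm.get_state()['force'],arm.get_state()['time_s'])
E
```

```text
funnel 0.29924242424242425
spare 0.0
driver 0.0
tab 0.0
grip 0.018790849673202614
[-0.80725171  0.04833994 -0.3604564 ] 20.5
```

View pics/c7.png

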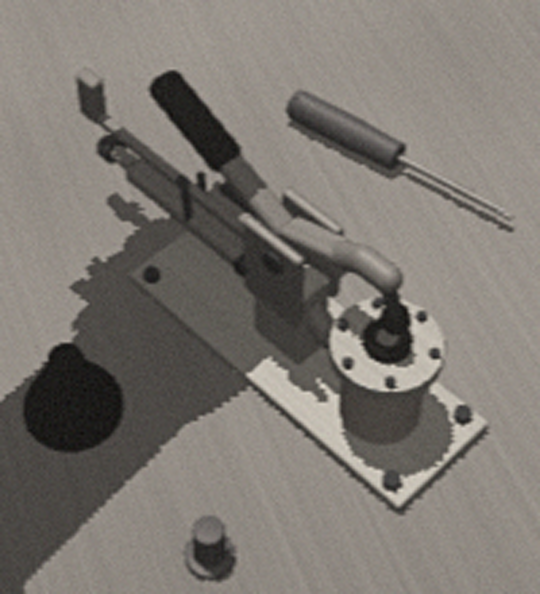

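The jaws are open, the tab and grip are back at their starting pixels and the plug is seated. The only change at the funnel is the arm's shadow. Handing in.

```bash
python3 -c "
from workcell import arm
print(arm.job_done())"
```

```text
the job is handed in; nothing more can be done
None
```

The plug is pressed home with the pliers, the pliers are released and open again, and the job is handed in at about 20.5 s of the 64 s allowed. `job_done` gives no verdict, so I don't know the official result.

- **Pressing:** I pushed the grip down about 54 mm with the closed fingertips. The vertical force read at each step peaked near 15 N, then fell to nothing as the handle went over centre. I backed off, and the picture taken about 1.5 s later showed the pliers still clamped on the plug.
- **Release:** I pinched the lever tab and raised it about 35 mm, which is roughly 0.2 rad, and the pliers sprang open. I then lowered the lever, let go and withdrew.
- **Last checks:** In the final picture the jaws are wide open and the plug looks flush by eye. The tab, handle, screwdriver and spare plug match the first picture. The force on the tool is at noise level, under 1 N.
- **What I could not confirm:**
  - The pixel check flagged the funnel, but by eye it is only the arm's shadow and it looks unmoved.
  - The pliers opened partway through a lift step, so I didn't see the lever pass 0.06 rad with the jaws still shut. That follows only from the stated play.
  - I had no reading of the jaw angle or of how far the plug stands proud.

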